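# Lower the parked tip of a bench thickness gauge onto a wheel bearing

## Robot

A 7-joint arm with a two-finger parallel gripper is mounted at the origin on the work surface; the furniture and walls round the work are solid. World frame = base frame: x ahead of the robot, y to its left, z up, the work surface at z = 0. Lengths are in m, angles in degrees, forces in N, time in s.
With the tool pointing down it reaches from about 0.425 to 0.875 m from the base axis. Payload 8.4 kg.
Tool frame: the origin (TCP) lies on the centre line of the jaws, within the pads' length; the fingertips stand 14 mm ahead of it and the grasp point (between the pads) lies 5 mm behind it; z points along the fingers, y is the direction in which the jaws open and shut (so a half turn about z gives the same grasp; the last joint's range is limited). The gripper opens to 85 mm and grips with 20 to 120 N. Pads are 22 mm wide; open, the fingers measure 114 mm over their backs; the gripper's body (76 mm by 85 mm) begins 54 mm behind the grasp point. The pads swing forward as they close: fully open they stand 13 mm farther back than shut.
Start: joints at [-80.455, 19.091, 2.286, 83.961, -0.768, 76.965, -3.352], TCP at [0.171, 0.627, 0.245] pointing down, gripper open.
Joint ranges: [-147.57, 147.57], [-21.85, 119.76], [-74.77, 79.35], [14.55, 137.4], [-85.83, 265.84], [4.83, 119.75], [-152.11, 152.11]. Speed limits (degrees/s): [127.2, 127.2, 159.86, 159.86, 180, 180, 180].

## Interface

Orientations are given as [roll, pitch, yaw] about the fixed x, y, z axes, in that order (R = Rz(yaw) Ry(pitch) Rx(roll)).
In Python, from workcell import bot gives the robot as it stands.
- The arm moves only by the shell command python3 -m pendant 'ROWS'. ROWS is JSON, a list of rows, each an object with "travel": the shift along the tool's x, y, z in units of 10 cm (1.0 is 10 cm), a list of three; "turn": the turn, a rotation vector about the tool's x, y, z in units of 2 rad (1.0 is 2 rad), a list of three; "jaw": the opening in per cent of the stroke, from 0 (shut) to 100 (fully open). In form: [{"travel": [x, y, z], "turn": [ax, ay, az], "jaw": jaw}, ...]. A call has 1 to 12 rows; each row is the pose to reach, as a shift and turn from the pose commanded when the call began, along the tool's axes at that moment; what a row does not reach only later rows make up. A row lasts 1/12 s, in which the tool goes at most 41.7 mm and 7.16 degrees, less where a joint would pass 70% of its speed; a pose out of reach is approached as far as the arm can. A call with a number of a shift or a turn outside -1 to 1 is refused whole. A call with a gripper value outside its range is refused whole. The fingers move at their own pace and stop on an object; the grip force is fixed at half the most. Time passes only in rows, so rows that repeat a pose let the fingers close. It gives the time, the measured TCP pose, the force and the opening at its end, in the units of the state.
- bot.observe(): the state, without advancing time (a new reading comes with each control period).
- bot.grab_frame(name): name is "side" or "top" or "wrist"; returns a dict with "pixels" (420x560x3 uint8, blue, green, red), "range_z" (420x560 float32, m along the optical axis (not along the pixel's ray), 0 where there is no reading), "vertical_fov" (degrees; the focal length in pixels is half the picture's height over the tangent of half this angle, whatever the lens; pixels are square), "cx", "cy" (the principal point, pixels), "position" and "rotation" of the camera in the world; the wrist camera has in their place "mount" (4x4, takes a point from camera to tool coordinates, whose origin is the TCP and whose axes are the flange's). Camera axes: x right, y down, z forward; pixel columns grow to the right and rows downward; lengths in m; the calibration is good to about 2 mm. A picture is of the moment at which its call begins: read the wrist's pose just before it.
- bot.close_job(): hands the job in, once; it reports no verdict.
The state is a dict: "time": time; "joints": joint angles; "qvel": joint speeds; "tau": joint torques, N m; "ee_pos": TCP position; "ee_rot": TCP orientation; "force": force on the tool from outside, world axes, zero at the start; "moment": the same for the moment, N m; "grip_width": opening from 0.0 (shut) to 1.0 (fully open).
Only numpy, scipy, OpenCV 4.12 (cv2) and the standard library are available. Lean on these libraries where they do the work, as an engineer would, in place of code of your own. Each camera call takes 0.05 s, during which the arm holds its last target.

## Task

Both bench gauges have their measuring tips parked up on their lifting levers. On the gauge that has the ball bearing under its tip, press the thumb pad of the lifting lever lightly down with the fingertips until the lever tips over and the tip has come down to rest on the bearing, then withdraw. Leave the other gauge parked and untouched, do not touch or shift either workpiece, and disturb nothing else on the worktop.

Things in the scene. Friction and masses are not known exactly. Their poses are not given: they have to be found in the camera images.
- gauge_low_pad (a point): Centre of the top face of the lever's thumb pad on the gauge over the bearing: black disc 24 mm across, 5 mm thick, level, 175 mm above the worktop when parked; only the post (97 mm away) rises over it, by 10 mm. Pivot: 76 mm to the gauge's -y, 22 mm lower. Pressed under 1 N it swings down about the pivot; after sinking 20 to 25 mm it passes dead centre and drops some 65 mm more by itself.
- gauge_low_lever (a joint): Lifting lever of the gauge over the bearing, rad: 0 parked (pad up), dead centre at 0.26 (released before that it goes back to park), about 1.31 when it has tipped over and the tip is down. It turns about the gauge's x axis.
- gauge_low_spindle: Measuring spindle of the gauge over the bearing. Origin: lower face of its tip, a steel disc 11 mm across; its axes are the gauge's: x from the dial's face to the post behind, y to the pad's side, z up. Parked, the tip hangs 5.5 mm above the bearing, 51.5 mm above the worktop; released, a damped spring of about 4 N lowers it onto the bearing within about a second.
- gauge_low: Gauge over the bearing, fixed: grey base 130 x 100 x 24 mm, round steel anvil 62 mm across (top 32 mm above the worktop), post 18 mm thick and 185 mm high, 68 mm behind the tip, and on an arm a round dial gauge 57 mm across, face to -x, its lever sticking out to +y. Origin: about under the middle of the base.
- gauge_high: The other gauge, of the same make, fixed to the worktop, to be left alone: its dial is clamped 48 mm higher, over the upright spacer. Its parked pad is about 223 mm above the worktop and its highest point about 228 mm. Same axes and origin as the first.
- gauge_high_lever (a joint): Lifting lever of the other gauge, rad: 0 parked. To stay so.
- ball_bearing: Wheel bearing, a steel ring 47 mm across, 14 mm high, with an 25 mm bore, loose on the anvil of the lower gauge, one side of its ring under the tip. Origin: centre of its underside.
- spacer: Axle spacer, a steel tube 25 mm across and 62 mm high, standing loose on the other gauge's anvil. Origin: centre of its underside.
- abrasive_roll: Roll of abrasive cloth 46 mm long, 24 mm thick, lying loose between the gauges, bystander. Origin: middle of its underside.
- marker: Paint marker 132 mm long, 15 mm thick, lying loose between the gauges, bystander. Origin: middle of its underside, its length along its own y.
Not all that is in view belongs to the job. Leave any orange or yellow look-alike of the ball_bearing alone.

How it is judged (in metres and radians):
At the end, for the whole second after the job is handed in: The lever of the gauge over the bearing is past 0.7 rad and its tip rests on the bearing with over 1 N; bearing still and, like the spacer, within 5 mm of its start; the other lever still parked (under 0.05 rad); marker and abrasive roll within 10 mm of their starts (value of joint gauge_low_lever above 0.7 rad and contact force between gauge_low_spindle and ball_bearing above 1 N and linear speed of ball_bearing below 0.01 m/s and distance of each of ball_bearing, spacer from where it was at the start of the episode below 0.005 m and value of joint gauge_high_lever below 0.05 rad and distance of each of marker, abrasive_roll from where it was at the start of the episode below 0.01 m); the robot touches nothing.
It fails at once if the gauge over the bearing is pushed or squeezed harder than 15 N by the fingers, or touched with another part of the robot (contact force between the fingers and gauge_low above 15 N or contact force between the arm and gauge_low above 0.5 N).
It fails at once if the other gauge is touched or its lever moves (contact force between any of the fingers, the arm and gauge_high above 0.5 N or value of joint gauge_high_lever above 0.1 rad).
It fails at once if the bearing or the spacer is touched by the robot (contact force between any of the fingers, the arm and ball_bearing above 0.5 N or contact force between any of the fingers, the arm and spacer above 0.5 N).
It fails at once if the bearing or the spacer is lifted or shifted by more than 8 mm (distance of any of ball_bearing, spacer from where it was at the start of the episode above 0.008 m).
It fails at once if a bystander is shifted by more than 10 mm (distance of any of marker, abrasive_roll from where it was at the start of the episode above 0.01 m).
It also fails if it takes over 29 s, if anything falls off the work surface, if the arm or the gripper's body presses on something with over 40 N, if the wrist force passes 120 N, or if a joint passes its speed limit or range.

## Working session

There is one attempt and no reset: what is moved stays moved. The work goes in short steps, Python scripts to look and compute and a shell command to move; the robot and the scene stay as the last step left them, time stands still between calls to the robot, and variables do not carry over. Pictures are saved under pics/ and viewed, and the job is handed in when it is done.

```bash
mkdir -p pics
cat > h.py <<'E'
import numpy as np,cv2
from workcell import bot
def grab(n):
    s=bot.observe(); f=bot.grab_frame(n); return s,f
def f_of(f): return f["pixels"].shape[0]/2/np.tan(np.radians(f["vertical_fov"])/2)
def pt(f,u,v,z=None):
    if z is None: z=f["range_z"][int(v),int(u)]
    k=f_of(f); c=np.array([(u-f["cx"])/k*z,(v-f["cy"])/k*z,z])
    return np.array(f["rotation"])@c+np.array(f["position"])
def cloud(f):
    k=f_of(f); d=f["range_z"]; v,u=np.mgrid[:d.shape[0],:d.shape[1]]
    c=np.stack([(u-f["cx"])/k*d,(v-f["cy"])/k*d,d],-1)
    P=c@np.array(f["rotation"]).T+np.array(f["position"]); P[d<=0]=np.nan; return P
E
python3 - <<'E'
from h import *
for n in("top","side"):
    s,f=grab(n); cv2.imwrite(f"pics/{n}0.png",f["pixels"]); np.savez(f"{n}0.npz",**f); print(f["position"],f["rotation"],f["vertical_fov"])
print(s)
E
```

```text
[0.40788497 0.04334165 1.07437622] [-173.42137751   -0.92034049  -90.42202887] 50.04015478975916
[0.63053748 1.07225457 0.86452356] [-124.44448654   -0.37505835  174.51390258] 44.43655431988681
{'time': 0.05, 'joints': array([-80.45529575,  19.12833201,   2.28350653,  84.01095884,
        -0.76712564,  76.9637617 ,  -3.35165142]), 'qvel': array([-0.00389827, -0.04821908,  0.1228295 ,  0.00097725, -0.00295775,
       -0.06641901, -0.1107912 ]), 'tau': array([ 3.91046997e-03, -6.60632658e+01,  1.37164313e+00, -4.06895256e+01,
        1.71585381e-02,  9.20937600e-03,  7.45906164e-06]), 'ee_pos': array([0.17064141, 0.62676406, 0.24446048]), 'ee_rot': array([-1.79912382e+02,  6.13958441e-03,  1.64771905e+02]), 'force': array([ 0.05861946,  0.32776828, -0.01885728]), 'moment': array([ 0.00295119, -0.03016298,  0.04548035]), 'grip_width': 1.0000604224531968}
```

View pics/top0.png

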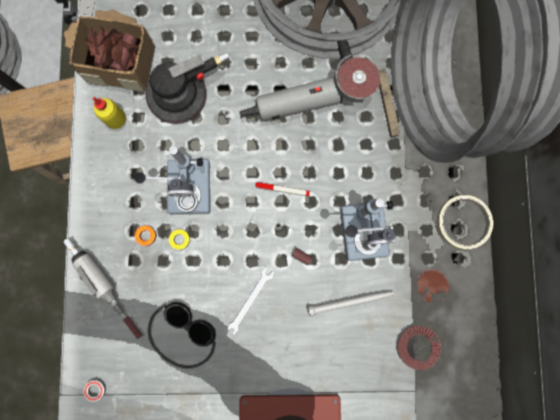

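View pics/side0.png

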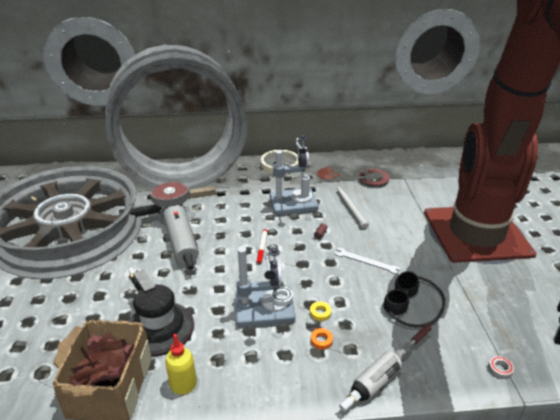

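```bash
sed -i 's/^from workcell/from scipy.spatial.transform import Rotation as Ro\nfrom workcell/; s/np.array(f\["rotation"\])/RR(f)/g' h.py
cat >> h.py <<'E'
def RR(f): return Ro.from_euler("xyz",f["rotation"],degrees=True).as_matrix()
E
python3 - <<'E'
from h import *
a=np.load("top0.npz");b=np.load("side0.npz")
def crop(f,x,y,w,h,s): return cv2.resize(f["pixels"][y:y+h,x:x+w],None,fx=s,fy=s,interpolation=cv2.INTER_CUBIC)
cv2.imwrite("pics/c1.png",np.hstack([crop(a,120,130,100,100,4),crop(a,310,175,100,100,4)]))
cv2.imwrite("pics/c2.png",np.hstack([crop(b,220,225,100,110,4),crop(b,250,125,100,110,4)]))
P=cloud(a); P2=cloud(b)
for n,Q,(u,v) in [("padL",P,(138,176)),("table",P,(230,230)),("baseL",P,(203,195)),("baseH",P,(380,250)),("table s",P2,(340,235)),]: print(n,Q[v,u].round(4))
for n,Q in(("top",P),("side",P2)):
    m=(Q[...,2]>.12)&(Q[...,2]<.24)
    print(n,m.sum())
E
```

```text
padL [0.5913 0.3081 0.1729]
table [ 4.944e-01  1.365e-01 -4.000e-04]
baseL [0.5757 0.1985 0.0226]
baseH [ 0.4434 -0.2158  0.0244]
table s [ 0.3777 -0.0202  0.0032]
top 13633
side 21705
```

```bash
sleep 1; ls pics
```

```text
c1.png
c2.png
side0.png
top0.png
```

View pics/c1.png

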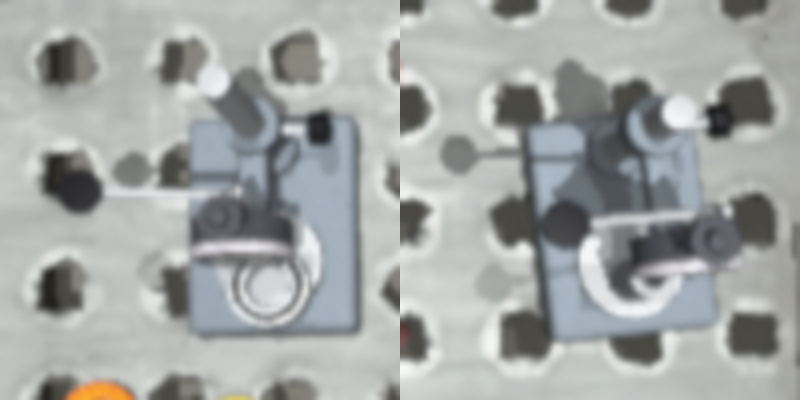

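View pics/c2.png

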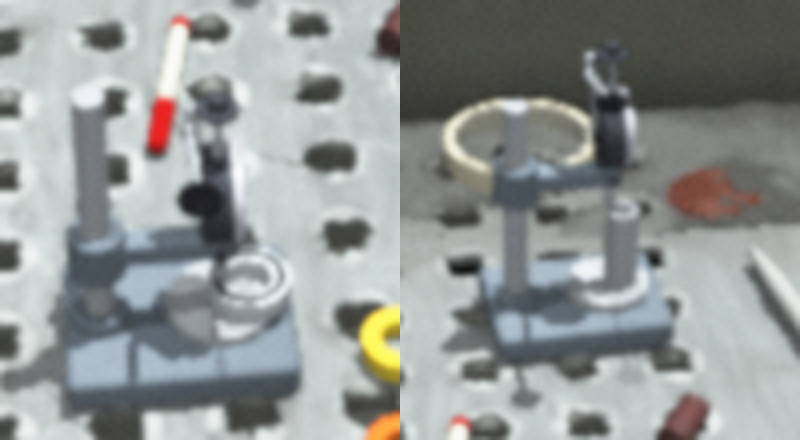

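Run:
```python
from h import *
a=np.load("top0.npz");b=np.load("side0.npz")
def an(n,f,box,zlo,zhi):
    P=cloud(f);x,y,w,h=box
    Q=P[y:y+h,x:x+w].reshape(-1,3);v,u=np.mgrid[y:y+h,x:x+w]
    m=(Q[:,2]>zlo)&(Q[:,2]<zhi);q=Q[m];uu=u.ravel()[m];vv=v.ravel()[m]
    print(n,m.sum(),"med",np.median(q,0).round(4),"min",q.min(0).round(4),"max",q.max(0).round(4),"uv",uu.min(),uu.max(),vv.min(),vv.max())
an("pad top",a,(125,165,22,25),.165,.185)
an("pad side",b,(262,235,24,22),.165,.185)
an("post top",a,(165,140,16,20),.175,.2)
an("base",a,(160,150,60,70),.015,.028)
an("bearing",a,(160,180,60,40),.043,.05)
an("bearing s",b,(260,280,40,40),.040,.055)
P=cloud(a)
# base outline for yaw
m=((P[...,2]>.016)&(P[...,2]<.03)); m[:150]=0;m[225:]=0;m[:,:160]=0;m[:,220:]=0
q=P[m][:,:2].astype(np.float32); print("base rect",cv2.minAreaRect(q*1000))
f=a;print("pad via plane", [pt(f,u,v,z=f["range_z"][177,140]).round(4) for u,v in((140,177.5),)])
# highest things along path & around
for z in (.15,.2,.25,.3):
    k=np.nanmax(np.where((P[...,0]>.1)&(P[...,0]<.7)&(P[...,1]>.25)&(P[...,1]<.75),P[...,2],-1)); 
print("max h on path",k)
s=bot.observe();print(s["ee_pos"],s["ee_rot"])
```

```text
pad top 112 med [0.5875 0.3053 0.1722] min [0.5766 0.2925 0.1673] max [0.5994 0.3164 0.1768] uv 134 146 172 183
pad side 80 med [0.5761 0.2387 0.1723] min [0.5629 0.2243 0.1657] max [0.5923 0.2488 0.1805] uv 266 280 248 255
post top 68 med [0.6416 0.2356 0.1836] min [0.6338 0.2276 0.1757] max [0.6508 0.2445 0.1869] uv 169 178 146 155
base 1176 med [0.6042 0.2135 0.0226] min [0.5331 0.1839 0.015 ] max [0.6642 0.2854 0.028 ] uv 167 209 159 213
bearing 150 med [0.551  0.2315 0.045 ] min [0.5351 0.2104 0.043 ] max [0.5724 0.2552 0.0489] uv 177 196 195 211
bearing s 209 med [0.556  0.2401 0.0462] min [0.536  0.2123 0.0401] max [0.5815 0.2596 0.0549] uv 272 292 287 303
base rect ((598.09033203125, 234.9163055419922), (130.6573944091797, 100.1026840209961), 1.2944360971450806)
pad via plane [array([0.5879, 0.3037, 0.174 ])]
max h on path 0.1767699533603574
[0.17067992 0.6267943  0.24452432] [-1.79918583e+02  4.55134877e-03  1.64769797e+02]
```

Run:
```python
from h import *
b=np.load("side0.npz");P=cloud(b)
q=P[265:287,258:282].reshape(-1,3)
m=(q[:,2]>.16)&(q[:,2]<.19)&(q[:,1]>.27);print(m.sum(),np.median(q[m],0).round(4),q[m].min(0).round(4),q[m].max(0).round(4))
def proj(f,p):
    c=RR(f).T@(np.array(p)-f["position"]);k=f_of(f);return (c[:2]/c[2]*k+[f["cx"],f["cy"]]).round(1)
for n in("top","side"):
    f=np.load(n+"0.npz");print(n,proj(f,[.5875,.3045,.175]),"post",proj(f,[.6416,.2356,.185]))
```

```text
99 [0.5892 0.3075 0.1737] [0.5787 0.2715 0.165 ] [0.6008 0.3212 0.1771]
top [139.5 177.6] post [173.1 150.1]
side [270.6 272.1] post [242.3 247.8]
```

```bash
python3 -m pendant '[{"travel":[-0.25,-0.1,0],"turn":[0,0,0],"jaw":0},{"travel":[-0.5,-0.2,0],"turn":[0,0,0],"jaw":0},{"travel":[-0.75,-0.3,0],"turn":[0,0,0],"jaw":0},{"travel":[-1.0,-0.41,0],"turn":[0,0,0],"jaw":0},{"travel":[-1.0,-0.41,0],"turn":[0,0,0],"jaw":0}]'
```

```text
time: 0.52
ee_pos: [0.2626, 0.5572, 0.2452]
ee_rot: [-179.9, 0.2, 164.3]
force: [1.1, 0.3, 0.7]
grip_width: 0.303
```

```bash
python3 -m pendant '[{"travel":[-0.25,-0.1,0],"turn":[0,0,0],"jaw":0},{"travel":[-0.5,-0.2,0],"turn":[0,0,0],"jaw":0},{"travel":[-0.75,-0.3,0],"turn":[0,0,0],"jaw":0},{"travel":[-1.0,-0.41,0],"turn":[0,0,0],"jaw":0}]'
python3 -m pendant '[{"travel":[-0.25,-0.1,0],"turn":[0,0,0],"jaw":0},{"travel":[-0.5,-0.2,0],"turn":[0,0,0],"jaw":0},{"travel":[-0.75,-0.3,0],"turn":[0,0,0],"jaw":0},{"travel":[-1.0,-0.41,0],"turn":[0,0,0],"jaw":0}]'
python3 -m pendant '[{"travel":[-0.25,-0.1,0],"turn":[0,0,0],"jaw":0},{"travel":[-0.5,-0.2,0],"turn":[0,0,0],"jaw":0},{"travel":[-0.5,-0.2,0],"turn":[0,0,0],"jaw":0},{"travel":[-0.5,-0.2,0],"turn":[0,0,0],"jaw":0},{"travel":[-0.5,-0.2,0],"turn":[0,0,0],"jaw":0}]'
python3 - <<'E'
from h import *
s,f=grab("wrist"); cv2.imwrite("pics/w1.png",f["pixels"]); np.savez("w1.npz",**f,ep=s["ee_pos"],er=s["ee_rot"])
print(s["time"],s["ee_pos"],s["ee_rot"],s["force"],s["grip_width"]); print(f["mount"].round(3))
R=Ro.from_euler("xyz",s["ee_rot"],degrees=True).as_matrix()
print("to go (10cm units)",(R.T@(np.array([.588,.3055,.210])-s["ee_pos"])*10).round(3))
E
```

```text
time: 0.85
ee_pos: [0.3428, 0.4947, 0.2449]
ee_rot: [-180.0, -0.0, 164.8]
force: [0.2, 0.2, 0.8]
grip_width: 0.002
time: 1.18
ee_pos: [0.4286, 0.4288, 0.245]
ee_rot: [-180.0, -0.0, 164.8]
force: [0.6, 0.6, -0.8]
grip_width: 0.005
time: 1.6
ee_pos: [0.4703, 0.3977, 0.2449]
ee_rot: [-180.0, -0.0, 164.8]
force: [0.6, -0.4, 0.8]
grip_width: -0.001
1.6 [0.4702566  0.39768977 0.24493156] [-1.79978860e+02 -4.65782446e-02  1.64785017e+02] [ 0.57591083 -0.40991253  0.84061459] -0.0005876653422743263
[[ 0.    -0.961 -0.277  0.07 ]
 [ 1.     0.     0.    -0.001]
 [-0.    -0.277  0.961 -0.129]
 [ 0.     0.     0.     1.   ]]
to go (10cm units) [-1.378 -0.58   0.348]
```

View pics/w1.png

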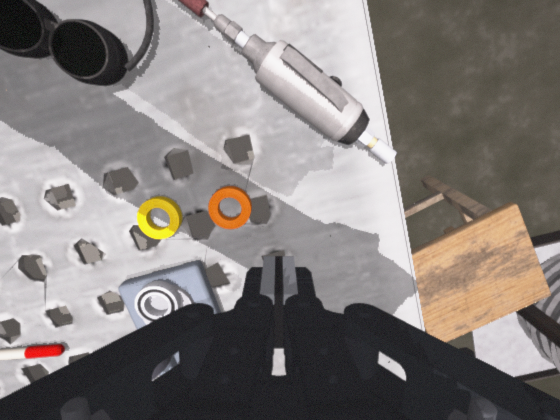

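The wrist view shows the bearing on the low gauge's anvil at (157,303). The yellow and orange decoys are at (158,218) and (230,207), and the shut fingertips are at (280,260). The pad is hidden behind the fingers, so I'll use the top and side measurement, where both cameras agree within 3 mm.

```bash
python3 -m pendant '[{"travel":[-0.25,-0.1,0],"turn":[0,0,0],"jaw":0},{"travel":[-0.5,-0.21,0],"turn":[0,0,0],"jaw":0},{"travel":[-0.75,-0.32,0],"turn":[0,0,0],"jaw":0},{"travel":[-0.95,-0.4,0],"turn":[0,0,0],"jaw":0}]'
python3 -m pendant '[{"travel":[-0.2,-0.08,0],"turn":[0,0,0],"jaw":0},{"travel":[-0.35,-0.15,0],"turn":[0,0,0],"jaw":0},{"travel":[-0.43,-0.18,0],"turn":[0,0,0],"jaw":0},{"travel":[-0.43,-0.18,0.1],"turn":[0,0,0],"jaw":0},{"travel":[-0.43,-0.18,0.25],"turn":[0,0,0],"jaw":0},{"travel":[-0.43,-0.18,0.35],"turn":[0,0,0],"jaw":0},{"travel":[-0.43,-0.18,0.35],"turn":[0,0,0],"jaw":0},{"travel":[-0.43,-0.18,0.35],"turn":[0,0,0],"jaw":0}]'
python3 - <<'E'
from h import *
for n in("top","side"):
    s,f=grab(n); np.savez(n+"1.npz",**f)
    x,y=(90,120) if n=="top" else (210,190)
    cv2.imwrite(f"pics/{n}1.png",cv2.resize(f["pixels"][y:y+140,x:x+130],None,fx=4,fy=4,interpolation=cv2.INTER_CUBIC))
print(s["time"],s["ee_pos"],s["ee_rot"],s["force"])
R=Ro.from_euler("xyz",s["ee_rot"],degrees=True).as_matrix()
print("to go",(R.T@(np.array([.588,.3055,.189])-s["ee_pos"])*10).round(3))
E
```

```text
time: 1.98
ee_pos: [0.5525, 0.3334, 0.2453]
ee_rot: [-180.0, 0.0, 164.8]
force: [0.3, 0.3, 0.6]
grip_width: -0.002
time: 2.65
ee_pos: [0.5875, 0.306, 0.2094]
ee_rot: [-179.9, -0.1, 164.9]
force: [-0.4, 0.5, -0.7]
grip_width: -0.001
2.7 [0.58811377 0.30594639 0.21037204] [-1.79998536e+02 -2.52290289e-02  1.64847230e+02] [ 0.5365719   0.06955038 -0.21233177]
to go [-0.    -0.005  0.214]
```

View pics/side1.png

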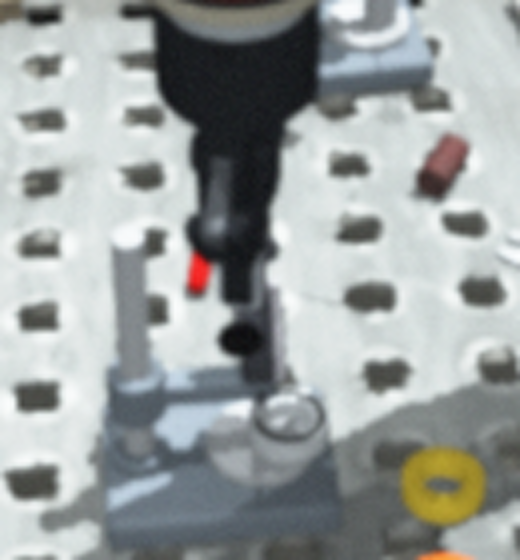

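View pics/top1.png

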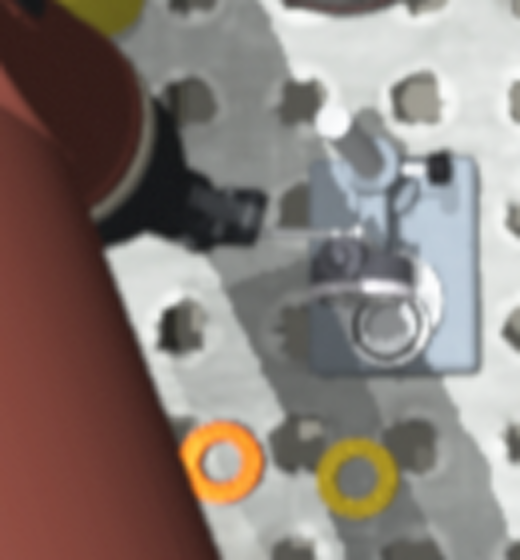

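The side crop shows the shut fingertips at (237,300) directly above the black pad disc at (240,338). The bearing at (290,418) is clear. Next I'll descend gently onto the pad.

```bash
python3 -m pendant '[{"travel":[0,0,0.08],"turn":[0,0,0],"jaw":0},{"travel":[0,0,0.15],"turn":[0,0,0],"jaw":0},{"travel":[0,0,0.18],"turn":[0,0,0],"jaw":0},{"travel":[0,0,0.2],"turn":[0,0,0],"jaw":0},{"travel":[0,0,0.22],"turn":[0,0,0],"jaw":0},{"travel":[0,0,0.24],"turn":[0,0,0],"jaw":0},{"travel":[0,0,0.26],"turn":[0,0,0],"jaw":0},{"travel":[0,0,0.28],"turn":[0,0,0],"jaw":0},{"travel":[0,0,0.3],"turn":[0,0,0],"jaw":0}]'
python3 - <<'E'
from h import *
s,f=grab("side"); x,y=(210,190)
cv2.imwrite(f"pics/side2.png",cv2.resize(f["pixels"][y:y+140,x:x+130],None,fx=4,fy=4,interpolation=cv2.INTER_CUBIC))
print(s["time"],s["ee_pos"],s["force"])
E
```

```text
time: 3.5
ee_pos: [0.5889, 0.3051, 0.1803]
ee_rot: [180.0, 0.0, 164.8]
force: [0.4, 0.2, 0.5]
grip_width: 0.0
3.5 [0.58888212 0.30509194 0.18029436] [0.40971994 0.23845253 0.46577342]
```

View pics/side2.png

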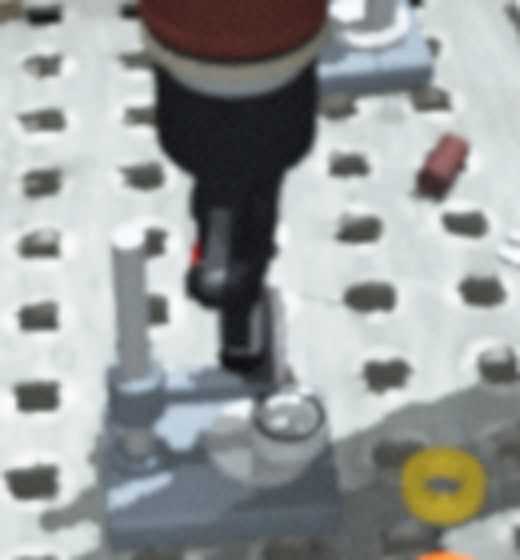

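The side crop shows the fingertips on the pad at (240,360) and the pad sinking with them, at low force. I'll continue past dead centre.

```bash
python3 -m pendant '[{"travel":[0,0,0.03],"turn":[0,0,0],"jaw":0},{"travel":[0,0,0.05],"turn":[0,0,0],"jaw":0},{"travel":[0,0,0.07],"turn":[0,0,0],"jaw":0},{"travel":[0,0,0.09],"turn":[0,0,0],"jaw":0},{"travel":[0,0,0.11],"turn":[0,0,0],"jaw":0},{"travel":[0,0,0.13],"turn":[0,0,0],"jaw":0},{"travel":[0,0,0.15],"turn":[0,0,0],"jaw":0},{"travel":[0,0,0.17],"turn":[0,0,0],"jaw":0},{"travel":[0,0,0.19],"turn":[0,0,0],"jaw":0},{"travel":[0,0,0.19],"turn":[0,0,0],"jaw":0},{"travel":[0,0,0.19],"turn":[0,0,0],"jaw":0}]'
python3 - <<'E'
from h import *
s,f=grab("side"); x,y=(210,190)
cv2.imwrite(f"pics/side3.png",cv2.resize(f["pixels"][y:y+140,x:x+130],None,fx=4,fy=4,interpolation=cv2.INTER_CUBIC))
print(s["time"],s["ee_pos"],s["force"])
E
```

```text
time: 4.47
ee_pos: [0.5888, 0.305, 0.1612]
ee_rot: [-180.0, -0.0, 164.8]
force: [0.3, 0.3, 1.3]
grip_width: -0.003
4.4667 [0.58875111 0.30496146 0.16117712] [0.3439667  0.25695743 1.25836454]
```

View pics/side3.png

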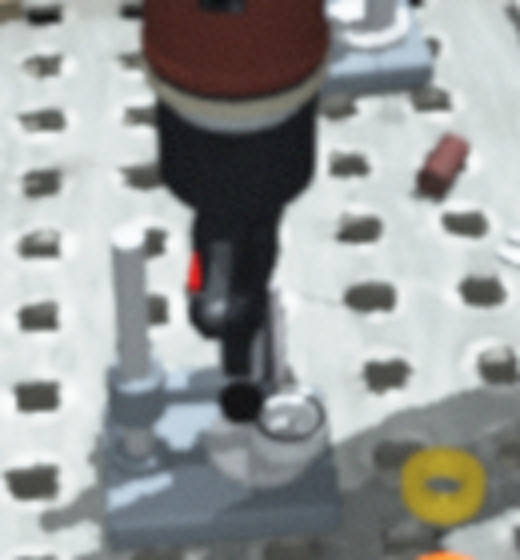

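```bash
python3 -m pendant '[{"travel":[0,0,0],"turn":[0,0,0],"jaw":0},{"travel":[0,0,0],"turn":[0,0,0],"jaw":0},{"travel":[0,0,0],"turn":[0,0,0],"jaw":0},{"travel":[0,0,0],"turn":[0,0,0],"jaw":0}]'
python3 - <<'E'
from h import *
s,f=grab("side"); x,y=(210,190)
cv2.imwrite(f"pics/side4.png",cv2.resize(f["pixels"][y:y+140,x:x+130],None,fx=4,fy=4,interpolation=cv2.INTER_CUBIC))
P=cloud(f); print(s["time"],s["ee_pos"],s["force"],[P[v,270].round(3) for v in (285,288,291,294)])
E
```

```text
time: 4.85
ee_pos: [0.5888, 0.305, 0.1614]
ee_rot: [180.0, 0.0, 164.8]
force: [-0.6, 0.2, -1.1]
grip_width: -0.0
4.85 [0.58882671 0.30501922 0.16140634] [-0.64312963  0.20783372 -1.10854364] [array([0.586, 0.243, 0.082]), array([0.586, 0.248, 0.078]), array([0.588, 0.272, 0.092]), array([0.588, 0.278, 0.089])]
```

View pics/side4.png

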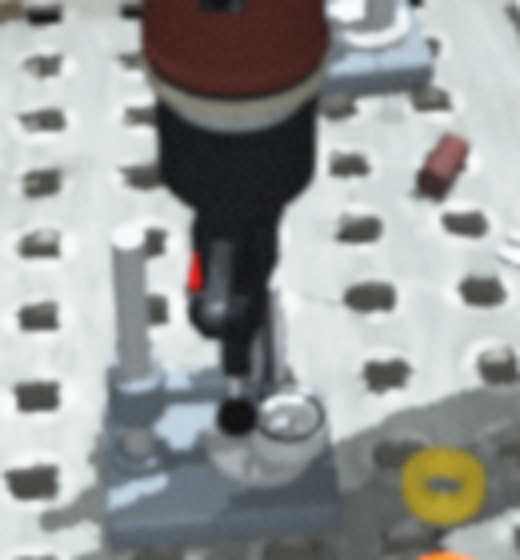

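The pad has dropped to (237,416), measured at about z 0.09 and y 0.275. That matches a lever angle of about 1.3 rad. I'll withdraw straight up, then away along the path I came in on.

```bash
python3 -m pendant '[{"travel":[0,0,-0.1],"turn":[0,0,0],"jaw":0},{"travel":[0,0,-0.25],"turn":[0,0,0],"jaw":0},{"travel":[0,0,-0.45],"turn":[0,0,0],"jaw":0},{"travel":[0,0,-0.65],"turn":[0,0,0],"jaw":0},{"travel":[0,0,-0.85],"turn":[0,0,0],"jaw":0},{"travel":[0.1,0.04,-0.95],"turn":[0,0,0],"jaw":0},{"travel":[0.3,0.12,-0.95],"turn":[0,0,0],"jaw":0},{"travel":[0.6,0.25,-0.95],"turn":[0,0,0],"jaw":0},{"travel":[0.9,0.37,-0.95],"turn":[0,0,0],"jaw":0},{"travel":[1.0,0.41,-0.95],"turn":[0,0,0],"jaw":0},{"travel":[1.0,0.41,-0.95],"turn":[0,0,0],"jaw":0}]'
python3 -m pendant '[{"travel":[0.25,0.1,0],"turn":[0,0,0],"jaw":0},{"travel":[0.5,0.2,0],"turn":[0,0,0],"jaw":0},{"travel":[0.75,0.3,0],"turn":[0,0,0],"jaw":0},{"travel":[1.0,0.41,0],"turn":[0,0,0],"jaw":0},{"travel":[1.0,0.41,0],"turn":[0,0,0],"jaw":0},{"travel":[1.0,0.41,0],"turn":[0,0,0],"jaw":0},{"travel":[1.0,0.41,0],"turn":[0,0,0],"jaw":0},{"travel":[1.0,0.41,0],"turn":[0,0,0],"jaw":0}]'
python3 - <<'E'
from h import *
fs={}
for n in("top","side"):
    s,f=grab(n); fs[n]=f
def crop(f,x,y,w,h,s): return cv2.resize(f["pixels"][y:y+h,x:x+w],None,fx=s,fy=s,interpolation=cv2.INTER_CUBIC)
cv2.imwrite("pics/end.png",np.hstack([crop(fs["side"],220,225,100,110,4),crop(fs["side"],250,125,100,110,4)]))
cv2.imwrite("pics/endtop.png",fs["top"]["pixels"])
print(s["time"],s["ee_pos"],s["force"])
for n,bx in(("top",[(177,195,20,17)]),("side",[(272,287,21,17)])):
    for f in(np.load(n+"0.npz"),fs[n]):
        P=cloud(f)
        for x,y,w,h in bx:
            q=P[y:y+h,x:x+w].reshape(-1,3);q=q[(q[:,2]>.043)&(q[:,2]<.05)];print(n,"bearing",len(q),q.mean(0).round(4))
# other objects: image diff
for n,bx in(("top",{"marker":(250,175,66,25),"roll":(288,243,30,25),"high":(335,190,65,72)}),("side",{"marker":(250,225,25,20),"roll":(310,220,22,22),"high":(265,135,60,85)})):
    o=np.load(n+"0.npz")["pixels"]
    for k,(x,y,w,h) in bx.items(): print(n,k,cv2.absdiff(o,fs[n]["pixels"])[y:y+h,x:x+w].mean().round(2), cv2.phaseCorrelate(*[cv2.cvtColor(i[y:y+h,x:x+w],cv2.COLOR_BGR2GRAY).astype(float) for i in(o,fs[n]["pixels"])]))
E
```

```text
time: 5.82
ee_pos: [0.4992, 0.3747, 0.2565]
ee_rot: [179.9, -0.1, 165.1]
force: [-0.3, -0.2, -0.5]
grip_width: 0.003
time: 6.48
ee_pos: [0.4188, 0.4354, 0.2564]
ee_rot: [-180.0, 0.0, 164.6]
force: [-0.0, -0.1, 0.2]
grip_width: 0.004
6.5333 [0.41874931 0.435424   0.25635449] [ 0.00630727  1.03963818 -0.43592996]
top bearing 150 [0.5516 0.2322 0.0453]
top bearing 146 [0.5514 0.2325 0.0453]
side bearing 169 [0.5561 0.2383 0.0464]
side bearing 168 [0.5555 0.2389 0.0462]
top marker 3.66 ((0.0016561803327448388, 0.5132455592213248), 0.9994040542393283)
top roll 3.32 ((-0.11751060490746923, 0.4643073279126675), 1.0291816295149223)
top high 3.05 ((-0.022279710744953718, 0.0011023168830845975), 0.9988514685196318)
side marker 17.54 ((0.44212190805712304, -0.04491213354041079), 1.0169865002451766)
side roll 16.7 ((-0.025323944853251845, -0.0750532351679265), 0.9947580852220648)
side high 14.65 ((-0.03614484199920298, -0.00704663175752529), 1.008622785455739)
```

View pics/end.png

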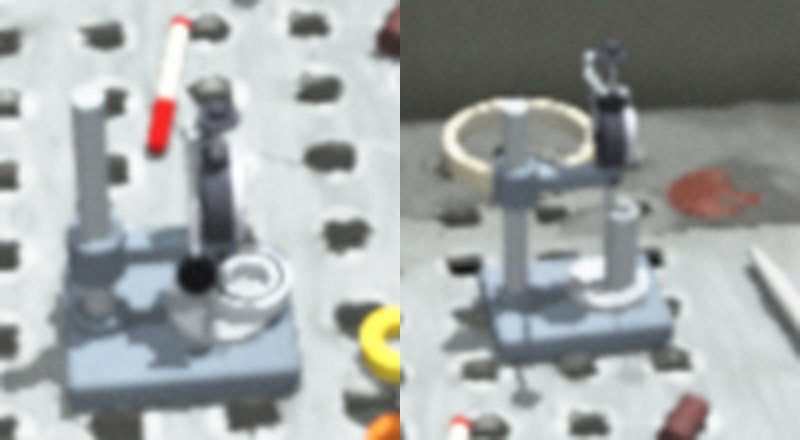

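View pics/endtop.png

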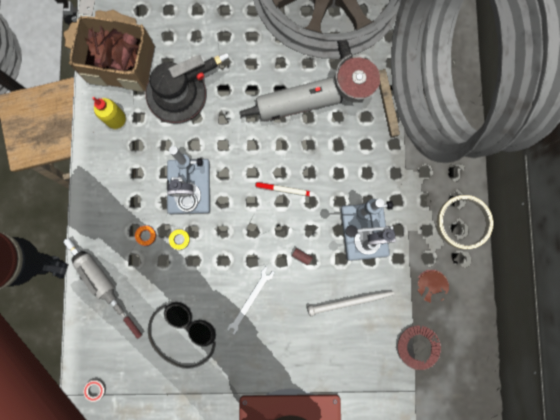

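The lever hangs down with the pad at side crop (197,273), and the spindle cap has sunk. The bearing, spacer, marker and roll are where they were. The arm is clear.

```bash
python3 -c "
from workcell import bot
print(bot.close_job(), bot.observe()['time'])"
```

```text
the job is handed in; nothing more can be done
the job is handed in; nothing more can be done
```

The lever on the gauge over the bearing is tipped over, and the job was handed in at about 6.5 s. I pressed its thumb pad down about 28 mm with the shut fingertips. The lever then dropped by itself, and I withdrew upward and back along the approach path.

**Lever and tip:** The pad ended at about z 0.09 m, which fits a lever angle of about 1.3 rad. The spindle cap has visibly sunk. I could not measure the tip's force on the bearing; that it rests there is judged from the pictures.

**Force on the gauge:** The wrist force stayed within about 1.3 N at every reading, close to sensor noise.

**Bearing:** It moved less than 1 mm in both cameras.

**Other gauge and loose items:** The other gauge with its spacer, the marker and the roll shifted by about half a pixel or less. That is within image noise, and the lever still looks parked.

**One mismatch:** I measured about 88 mm level distance from pad to post, against the 97 mm given. The top and side cameras agreed on the pad position within 3 mm, so I used that, and the press landed on the pad.

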